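# Hang the date caddy on its twin-pin stand

## Robot

A 6-joint arm with a two-finger parallel gripper is mounted at the origin on the work surface. World frame = base frame: x ahead of the robot, y to its left, z up, the work surface at z = 0. Lengths are in m, angles in rad, forces in N, time in s.
With the tool pointing down it reaches from about 0.25 to 0.775 m from the base axis. Payload 4 kg.
Tool frame: the origin (TCP) lies at the very end of the fingers, on their centre line; the grasp point (between the pads) lies 19 mm behind it (robot.hold_point_z is the distance from the TCP to the grasp point, in m); z points along the fingers, y is the line along which they close (so a half turn about z gives the same grasp; the last joint's range is limited). The gripper opens to 94 mm and grips with 3 to 60 N. Pads are 16 mm wide; open, the fingers measure 119 mm over their backs; the gripper's body (75 mm by 177 mm) begins 78 mm behind the grasp point.
Start: joints at [1.095, 0.087, 1.371, -0, 1.684, -0.103], TCP at [0.2, 0.512, 0.206] pointing down, gripper open.
Joint ranges: [-3.1, 3.1], [-0.76, 2.03], [0.27, 2.55], [-1.08, 4.22], [0.17, 2.65], [-2.57, 2.57]. Speed limits (rad/s): [2.79, 2.79, 3.14, 3.14, 3.14, 3.14].

## Interface

Orientations are given as [roll, pitch, yaw] about the fixed x, y, z axes, in that order (R = Rz(yaw) Ry(pitch) Rx(roll)).
In Python, from bench import robot gives the robot as it stands.
- The arm moves only by the tool carry_out, never from a script. Its argument "steps" is a list of rows, each a list of 3 entries, a list of its own where there are three numbers: the shift along the tool's x, y, z in m, then the turn about the tool's z in units of 10 degrees (1.0 is 10 degrees), then the closure, from -1 (fully open) to 1 (shut). In form: [[[tx, ty, tz], roll, jaw], ...]. A call has 1 to 10 rows; each row is the pose to reach, as a shift and turn from the pose commanded when the call began, along the tool's axes at that moment; what a row does not reach only later rows make up. A row lasts 1/8 s, in which the tool goes at most 62.5 mm and 10.7 degrees, less where a joint would pass 70% of its speed; a pose out of reach is approached as far as the arm can. A call with a gripper value outside its range is refused whole. The fingers move at their own pace and stop on an object; the grip force is fixed at half the most. Time passes only in rows, so rows that repeat a pose let the fingers close. It gives the time, the measured TCP pose, the force, the opening and the grip force at its end, in the units of the state.
- robot.get_obs(): the state, without advancing time (a new reading comes with each control period).
- robot.snapshot(name): name is "scene" or "top"; returns a dict with "image" (480x640x3 uint8, red, green, blue), "z_map" (480x640 float32, m along the optical axis (not along the pixel's ray), 0 where there is no reading), "mtx" (3x3 intrinsics, pixels), "R" (3x3) and "t" (3): a world point X has camera coordinates R X + t. Camera axes: x right, y down, z forward; pixel columns grow to the right and rows downward; lengths in m; the calibration is good to about 2 mm. A picture is of the moment at which its call begins.
- robot.close_job(): hands the job in; it is judged then, once.
The state is a dict: "time": time; "joint_positions": joint angles; "qvel": joint speeds; "joint_torque": joint torques, N m; "tool_pos": TCP position; "ee_rot": TCP orientation; "wrist_force": force on the tool from outside, world axes, zero at the start; "wrist_torque": the same for the moment, N m; "width": finger opening in m; "finger_force": force on a finger pad.
Only numpy, scipy, OpenCV 4.12 (cv2) and the standard library are available. Lean on these libraries where they do the work, as an engineer would, in place of code of your own. Each camera call takes 0.05 s, during which the arm holds its last target. There are 200 camera calls.

## Task

Hang the blue caddy of red dates on the steel twin-pin stand: pick it up by its white handle, bring both ear holes over the two orange pins and lower it until both ears rest on the pads, and only then let go. Leave the caddy of walnuts where it stands.

Things in the scene. Friction and masses are not known exactly. Their poses are not given: they have to be found in the camera images.
- date_caddy: Loose blue tub of dark red dates, up to 0.5 kg. Origin: centre of underside; z up, y along its length. Tub 90 (x) by 84 (y) by 55 mm high. At each y end an ear 64 mm wide, reaching y = +-104 mm, underside 47 and top 55 mm above the origin, with a through-hole 38 (x) by 32 (y) mm centred at x = 0, y = +-74 mm. Same either way round. Caddies and stand trade places.
- date_handle (a point): Middle of the date caddy's white arched handle, 104 mm straight above its origin: a level bar along the caddy's y, 14 mm thick (x), 22 mm high (93 to 115 mm above the underside) and 84 mm long, on an upright at each end. The dates below it reach up to 65 mm. Axes as the caddy's.
- walnut_caddy: The same loose blue tub with the same ears and handle (115 mm tall), but full of pale tan walnuts: to be left alone. Origin and axes as for the date caddy.
- pin_stand: Fixed steel stand. Origin: centre of underside; z up, y through both pins. Base 100 (x) by 230 (y) by 12 mm; two posts with dark pads 70 (x) by 44 (y) mm (|y| 56 to 100), tops at 100 mm. On each an upright orange pin, 10 mm thick, 35 mm tall (top at 135 mm), at x = 0, y = +-74 mm. The tub hangs between the posts by its ears: its origin 53 mm above the stand's, y along y either way round.
There are look-alikes about, which are no part of the job. What is shaped like the date_caddy but green is not meant.

How it is judged:
By the outcome, as a careful person would: the job done as asked, in the order asked, and still so for the second after the job is handed in, with the robot touching nothing.
It also fails if it takes over 54 s, if anything falls off the work surface, if the arm or the gripper's body presses on something with over 40 N, if the wrist force passes 120 N, or if a joint passes its speed limit or range.

## Working session

There is one attempt and no reset: what is moved stays moved. The work goes in short steps, Python scripts to look and compute and a tool call to move; the robot and the scene stay as the last step left them, time stands still between calls to the robot, and variables do not carry over. Pictures are saved under pics/ and viewed, at most 10 in all, crops included, and the job is handed in when it is done.

Besides the shell and the picture viewer there is one more tool, called after "Emit:" by a JSON object that holds its "api" and its "payload". carry_out: Moves the arm, as the interface text tells. Its arguments: {"type":"object","properties":{"steps":{"type":"array","items":{"type":"array"}}},"required":["steps"]}

```bash
mkdir -p pics; cat > h.py <<'E'
import numpy as np, cv2
from bench import robot
def snap(n,name):
    s=robot.snapshot(n); cv2.imwrite(f'pics/{name}.png',s['image'][:,:,::-1]); np.savez(f'{name}.npz',**s); return s
def pts(s):
    z=s['z_map'];v,u=np.mgrid[:480,:640];K=s['mtx']
    c=np.stack([(u-K[0,2])/K[0,0]*z,(v-K[1,2])/K[1,1]*z,z],-1)
    w=(c-s['t'])@s['R']; w[z==0]=np.nan; return w
E
python3 - <<'E'
from h import *
for n in('top','scene'):
    s=snap(n,n+'0');print(n,s['R'],s['t'],s['mtx'])
o=robot.get_obs();print(o)
E
```

```text
top [[ 0.01455701 -0.99976692  0.01594354]
 [-0.98404794 -0.01715199 -0.17707474]
 [ 0.17730693 -0.01311152 -0.98406826]] [-0.04992775  0.48019019  1.06063984] [[551.51849903   0.         326.63652987]
 [  0.         551.51849903 239.86285884]
 [  0.           0.           1.        ]]
scene [[-0.21972629  0.97553207 -0.00758604]
 [ 0.66722098  0.14460104 -0.73068919]
 [-0.71171379 -0.16561319 -0.68266811]] [ 0.12886809 -0.24243622  1.8853791 ] [[586.09361344   0.         323.90108036]
 [  0.         586.09361344 251.22317179]
 [  0.           0.           1.        ]]
{'time': 0.1, 'joint_positions': array([ 1.09490902e+00,  8.78735371e-02,  1.37209017e+00, -2.59893801e-05,
        1.68359094e+00, -1.03112548e-01]), 'qvel': array([ 5.56218679e-05, -7.04949858e-04, -3.02005636e-03,  7.24802256e-04,
        9.04206259e-04, -6.00988420e-04]), 'joint_torque': array([ 2.63922710e-03, -3.41249228e+01, -3.03304410e+01,  7.19660986e-02,
        3.03950545e-02, -9.79895026e-05]), 'tool_pos': array([0.20010394, 0.51178053, 0.20443192]), 'ee_rot': array([-3.13963842e+00, -1.76255217e-04,  2.76881482e+00]), 'wrist_force': array([-0.29997345, -0.35496245,  0.10324063]), 'wrist_torque': array([-0.00638336,  0.01993172,  0.04196104]), 'finger_force': 0.0, 'width': 0.0938505287970314}
```

View pics/top0.png

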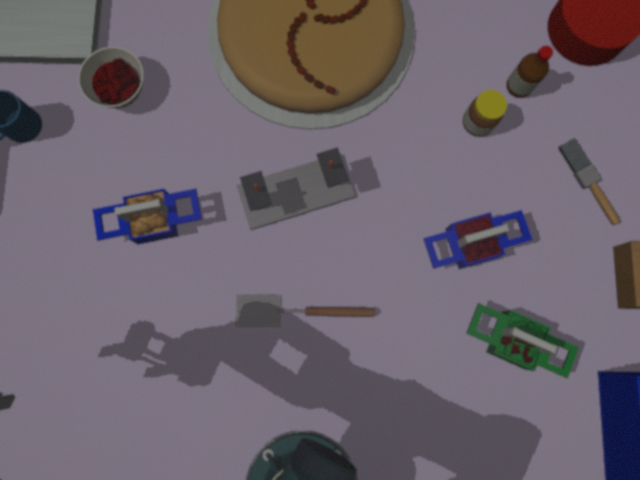

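View pics/scene0.png

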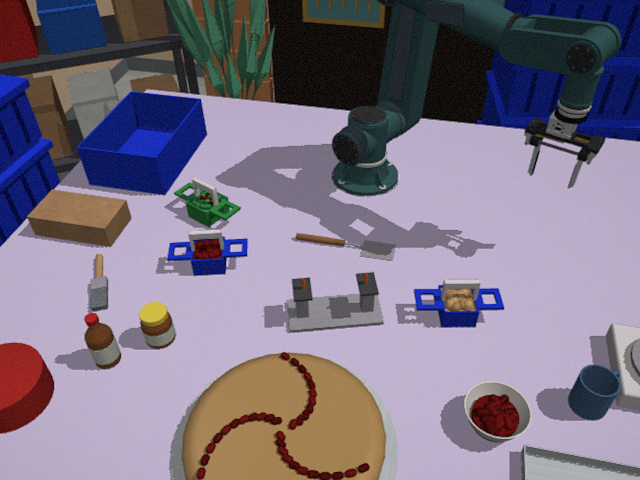

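The top view shows the date caddy (blue, red contents) at about (480,240), the green decoy at (523,340), the walnut caddy at (147,215), and the stand at (297,188) with pins near (257,187) and (331,162). The scene view agrees.

```bash
cat >> h.py <<'E'
def ray(s,u,v,z):
    K=s['mtx'];d=s['R'].T@np.array([(u-K[0,2])/K[0,0],(v-K[1,2])/K[1,1],1]);c=-s['R'].T@s['t']
    return c+d*(z-c[2])/d[2]
def tri(a,pa,b,pb):
    P=[s['mtx']@np.c_[s['R'],s['t']] for s in(a,b)]
    X=cv2.triangulatePoints(P[0],P[1],np.array(pa,float).reshape(2,1),np.array(pb,float).reshape(2,1))[:,0];return X[:3]/X[3]
def blobs(m,amin):
    n,l,st,c=cv2.connectedComponentsWithStats(m.astype('uint8'));return [(c[i].round(1),st[i].tolist()) for i in range(1,n) if st[i,4]>=amin]
E
python3 - <<'E'
from h import *
T=dict(np.load('top0.npz'));S=dict(np.load('scene0.npz'))
for nm,s in(('top',T),('scene',S)):
    h=cv2.cvtColor(s['image'],cv2.COLOR_RGB2HSV);H,Sa,V=cv2.split(h)
    w=pts(s)
    org=(H<14)&(Sa>150)&(V>90)
    box={'top':(230,140,370,230),'scene':(280,260,390,330)}[nm]
    b=np.zeros(H.shape,bool);b[box[1]:box[3],box[0]:box[2]]=1
    for c,st in blobs(org&b,3):print(nm,'pin',c,st)
    box={'top':(415,200,540,275),'scene':(160,222,255,280)}[nm]
    b[:]=0;b[box[1]:box[3],box[0]:box[2]]=1
    blue=(H>108)&(H<130)&(Sa>180)&b
    print('blue',blobs(blue,30))
    m=((blue)*255).astype('uint8');cs,hi=cv2.findContours(m,cv2.RETR_CCOMP,cv2.CHAIN_APPROX_NONE)
    for i,c in enumerate(cs):
        if hi[0][i][3]>=0 and cv2.contourArea(c)>30:
            M=cv2.moments(c);p=M['m10']/M['m00'],M['m01']/M['m00'];print('hole',np.round(p,1),cv2.contourArea(c),ray(s,*p,.055).round(4))
    wh=(Sa<60)&(V>140)&b&(w[...,2]>.08)&(w[...,2]<.13)
    print('handle',blobs(wh,20),np.nanmean(w[wh],0).round(4))
    q=w[blue&(w[...,2]>.045)&(w[...,2]<.07)];print('ear pts',len(q),np.median(q[:,2]),cv2.minAreaRect(q[:,:2].astype('float32')*1000))
w=pts(T);g=np.zeros((480,640),bool);g[140:235,230:365]=1
q=w[g&(w[...,2]>.09)&(w[...,2]<.108)]
print(len(q),np.median(q[:,2]),cv2.minAreaRect(q[:,:2].astype('float32')*1000))
q=w[g&(w[...,2]>.115)];print(q.round(3))
E
```

```text
blue [(array([513. , 229.3]), [493, 212, 38, 36, 400])]
handle [] [nan nan nan]
ear pts 409 0.054615204477898166 ((493.8348388671875, -365.94683837890625), (59.241146087646484, 156.16734313964844), 16.964128494262695)
scene pin [365.4 278.2] [364, 273, 4, 12, 37]
scene pin [303.1 283.7] [302, 278, 4, 12, 36]
blue [(array([208.3, 257.1]), [168, 237, 79, 38, 1096])]
hole [179.8 250.6] 126.5 [ 0.5095 -0.4084  0.055 ]
hole [236.  247.2] 128.5 [ 0.4654 -0.2667  0.055 ]
handle [(array([203.3, 231.9]), [188, 229, 33, 9, 122])] [ 0.4872 -0.3425  0.1132]
ear pts 730 0.053946040496183116 ((486.83941650390625, -339.00054931640625), (98.41281127929688, 204.62908935546875), 17.769367218017578)
1562 0.09968576268872756 ((591.7317504882812, 23.694320678710938), (71.27368927001953, 199.99240112304688), 18.907337188720703)
[[ 0.619 -0.043  0.129]
 [ 0.617 -0.045  0.136]
 [ 0.618 -0.047  0.134]
 [ 0.621 -0.049  0.124]
 [ 0.616 -0.043  0.131]
 [ 0.615 -0.045  0.135]
 [ 0.615 -0.047  0.136]
 [ 0.616 -0.049  0.132]
 [ 0.617 -0.042  0.125]
 [ 0.615 -0.043  0.131]
 [ 0.614 -0.045  0.133]
 [ 0.614 -0.047  0
[... 529 characters left out ...]
133]
 [ 0.569  0.094  0.131]
 [ 0.568  0.092  0.134]
 [ 0.57   0.091  0.128]
 [ 0.568  0.098  0.129]
 [ 0.566  0.096  0.134]
 [ 0.565  0.093  0.138]
 [ 0.565  0.092  0.137]
 [ 0.567  0.091  0.129]
 [ 0.568  0.089  0.128]
 [ 0.565  0.096  0.13 ]
 [ 0.564  0.094  0.133]
 [ 0.565  0.092  0.131]
 [ 0.566  0.091  0.13 ]
 [ 0.567  0.089  0.125]
 [ 0.564  0.097  0.127]
 [ 0.564  0.094  0.129]
 [ 0.565  0.093  0.126]
 [ 0.563  0.091  0.13 ]
 [ 0.566  0.09   0.123]
 [ 0.564  0.097  0.119]
 [ 0.563  0.095  0.123]
 [ 0.563  0.093  0.126]
 [ 0.564  0.091  0.122]
 [ 0.564  0.09   0.12 ]
 [ 0.563  0.096  0.117]
 [ 0.563  0.094  0.116]
 [ 0.564  0.09   0.116]]<stdin>:19: RuntimeWarning: Mean of empty slice
```

Measured values hold up: the ear holes are 148 mm apart with ear height 0.054. The stand pads measure 71×200 mm at z 0.100. Caddy is at (0.487,-0.338), yaw about 17.5°; stand is at (0.591,0.024), yaw about 19°.

Emit:
{"api": "carry_out", "payload": {"steps": [[[-0.576, -0.686, 0], 5.1, -1], [[-0.576, -0.686, 0], 5.1, -1], [[-0.576, -0.686, 0], 5.1, -1], [[-0.576, -0.686, 0], 5.1, -1], [[-0.576, -0.686, 0], 5.1, -1], [[-0.576, -0.686, 0], 5.1, -1], [[-0.576, -0.686, 0], 5.1, -1], [[-0.576, -0.686, 0], 5.1, -1], [[-0.576, -0.686, 0], 5.1, -1], [[-0.576, -0.686, 0], 5.1, -1]]}}

```text
time: 1.35
tool_pos: [0.4003, -0.082, 0.2052]
ee_rot: [3.141, -0.0, 1.878]
wrist_force: [1.4, 0.6, 0.3]
width: 0.0941
finger_force: 0.0
```

```bash
cat >> h.py <<'E'
def go(x,y,yax,z=None):  # print tool shift/turn to put TCP over x,y with tool y at yax deg
    from scipy.spatial.transform import Rotation as Ro
    o=robot.get_obs();R=Ro.from_euler('xyz',o['ee_rot']).as_matrix()
    d=np.array([x,y,z if z else o['tool_pos'][2]])-o['tool_pos']
    a=np.degrees(np.arctan2(R[1,1],R[0,1]))
    print('t',o['time'],'pos',o['tool_pos'].round(4),'yaxis',a.round(2),'shift',(R.T@d).round(4),'turn',((a-yax)/10).round(3),'F',o['wrist_force'].round(1),o['width'],o['finger_force'],'tilt',R[:,2].round(3))
E
python3 -c "
from h import *
go(.487,-.3375,17.5)"
```

```text
t 1.35 pos [ 0.4003 -0.082   0.2052] yaxis 17.6 shift [-2.698e-01  5.300e-03 -1.000e-04] turn 0.01 F [1.4 0.6 0.3] 0.09406691845542808 0.0 tilt [ 0.  0. -1.]
```

Emit:
{"api": "carry_out", "payload": {"steps": [[[-0.27, 0.005, 0], 0, -1], [[-0.27, 0.005, 0], 0, -1], [[-0.27, 0.005, 0], 0, -1], [[-0.27, 0.005, 0], 0, -1], [[-0.27, 0.005, 0], 0, -1], [[-0.27, 0.005, 0], 0, -1]]}}

```text
time: 2.1
tool_pos: [0.4865, -0.3367, 0.2038]
ee_rot: [-3.14, -0.003, 1.877]
wrist_force: [-0.2, -0.2, 0.4]
width: 0.0942
finger_force: 0.0
```

```bash
python3 - <<'E'
from h import *
s=snap('scene','scene1');go(.487,-.3375,17.5,.085)
im=cv2.resize(s['image'][130:330,100:400],None,fx=2.5,fy=2.5);cv2.imwrite('pics/c1.png',im[:,:,::-1])
E
```

```text
t 2.15 pos [ 0.4865 -0.3355  0.2044] yaxis 17.6 shift [-0.0023  0.      0.1194] turn 0.01 F [-0.1  0.9  0.5] 0.09399108019745388 0.0 tilt [-0.002  0.002 -1.   ]
```

View pics/c1.png

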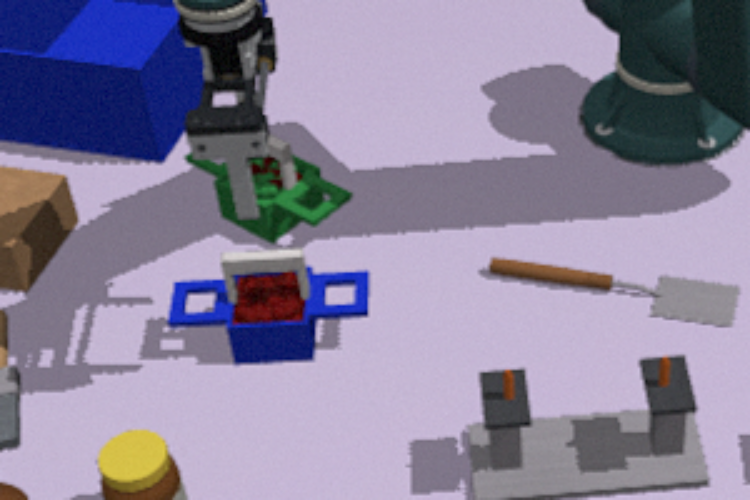

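The crop shows the open gripper above the date caddy, with its fingers on either side of the handle (bar at about (263,262) in the crop). I'll descend and close.

Emit:
{"api": "carry_out", "payload": {"steps": [[[-0.001, 0, 0.06], 0, -1], [[-0.001, 0, 0.09], 0, -1], [[-0.001, 0, 0.119], 0, -1], [[-0.001, 0, 0.119], 0, 1], [[-0.001, 0, 0.119], 0, 1], [[-0.001, 0, 0.119], 0, 1], [[-0.001, 0, 0.119], 0, 1], [[-0.001, 0, 0.119], 0, 1], [[-0.001, 0, 0.119], 0, 1]]}}

```text
time: 3.28
tool_pos: [0.4872, -0.3368, 0.0866]
ee_rot: [3.141, 0.0, 1.879]
wrist_force: [-0.7, 0.1, 0.9]
width: 0.0375
finger_force: 0.0
```

Emit:
{"api": "carry_out", "payload": {"steps": [[[0, 0, 0], 0, 1], [[0, 0, 0], 0, 1], [[0, 0, 0], 0, 1], [[0, 0, 0], 0, 1], [[0, 0, 0], 0, 1]]}}

```text
time: 3.9
tool_pos: [0.4868, -0.3366, 0.086]
ee_rot: [-3.141, -0.001, 1.879]
wrist_force: [-1.2, -0.7, -1.9]
width: 0.014
finger_force: 30.0
```

Emit:
{"api": "carry_out", "payload": {"steps": [[[0, 0, -0.02], 0, 1], [[0, 0, -0.05], 0, 1], [[0, 0, -0.08], 0, 1], [[0, 0, -0.11], 0, 1], [[0, 0, -0.13], 0, 1], [[0, 0, -0.13], 0, 1], [[0, 0, -0.13], 0, 1]]}}

```text
time: 4.78
tool_pos: [0.4868, -0.336, 0.2143]
ee_rot: [-3.14, -0.003, 1.879]
wrist_force: [-0.3, 0.9, -4.7]
width: 0.0142
finger_force: 30.0
```

```bash
python3 - <<'E'
from h import *
go(.591,.024,19)
E
```

```text
t 4.775 pos [ 0.4868 -0.336   0.2143] yaxis 17.66 shift [0.3114 0.2085 0.0007] turn -0.134 F [-0.3  0.9 -4.7] 0.014150715934760985 29.997652173042297 tilt [-0.002  0.003 -1.   ]
```

Emit:
{"api": "carry_out", "payload": {"steps": [[[0.015, 0.01, 0], 0, 1], [[0.05, 0.033, 0], -0.1, 1], [[0.1, 0.067, 0], -0.1, 1], [[0.15, 0.1, 0], -0.1, 1], [[0.2, 0.134, 0], -0.1, 1], [[0.25, 0.167, 0], -0.1, 1], [[0.285, 0.191, 0], -0.1, 1], [[0.303, 0.203, 0], -0.1, 1], [[0.311, 0.2085, 0], -0.1, 1], [[0.311, 0.2085, 0], -0.1, 1]]}}

```text
time: 6.02
tool_pos: [0.5913, 0.0238, 0.2158]
ee_rot: [-3.141, -0.001, 1.897]
wrist_force: [-0.6, 0.1, -4.8]
width: 0.0137
finger_force: 30.0
```

Emit:
{"api": "carry_out", "payload": {"steps": [[[0, 0, 0], 0, 1], [[0, 0, 0], 0, 1], [[0, 0, 0], 0, 1], [[0, 0, 0], 0, 1]]}}

```text
time: 6.52
tool_pos: [0.5916, 0.0225, 0.2165]
ee_rot: [3.141, -0.0, 1.895]
wrist_force: [0.4, -0.5, -4.6]
width: 0.0139
finger_force: 30.0
```

```bash
python3 - <<'E'
from h import *
go(.591,.024,19)
T=snap('top','top2');s=snap('scene','scene2')
a=T['image'][110:260,200:400];b=s['image'][180:330,260:460]
cv2.imwrite('pics/c2.png',cv2.resize(np.hstack([a,b]),None,fx=2,fy=2)[:,:,::-1])
for nm,s in(('top',T),('scene',s)):
    H,Sa,V=cv2.split(cv2.cvtColor(s['image'],cv2.COLOR_RGB2HSV));w=pts(s)
    b=np.zeros(H.shape,bool)
    if nm=='top':b[110:260,215:400]=1
    else:b[180:330,260:405]=1
    blue=(H>108)&(H<130)&(Sa>150)&b
    q=w[blue&(w[...,2]>.165)&(w[...,2]<.2)]
    if len(q):print(nm,len(q),np.median(q,0),cv2.minAreaRect(q[:,:2].astype('float32')*1000))
    cs,hi=cv2.findContours(blue.astype('uint8'),cv2.RETR_CCOMP,cv2.CHAIN_APPROX_NONE)
    for i,c in enumerate(cs):
        if hi[0][i][3]>=0 and cv2.contourArea(c)>30:
            M=cv2.moments(c);p=M['m10']/M['m00'],M['m01']/M['m00'];print('hole',np.round(p,1),cv2.contourArea(c),ray(s,*p,.184).round(4))
E
```

```text
t 6.525 pos [0.5916 0.0225 0.2165] yaxis 18.6 shift [ 0.0016 -0.0001  0.    ] turn -0.04 F [ 0.4 -0.5 -4.6] 0.013927699580039107 29.998762607574463 tilt [ 0.  0. -1.]
top 700 [ 0.59546244 -0.03680148  0.19226355] ((589.9620971679688, 5.5120391845703125), (75.54145812988281, 196.5807342529297), 18.500347137451172)
hole [342.3 146.7] 536.5 [ 0.6262 -0.0661  0.184 ]
scene 959 [0.61334691 0.01579436 0.17807573] ((601.0398559570312, 10.737648010253906), (95.31265258789062, 199.20468139648438), 14.823115348815918)
hole [357.1 263.6] 149.0 [0.5897 0.0792 0.184 ]
hole [293.6 259.5] 168.5 [ 0.6074 -0.0649  0.184 ]
```

View pics/c2.png

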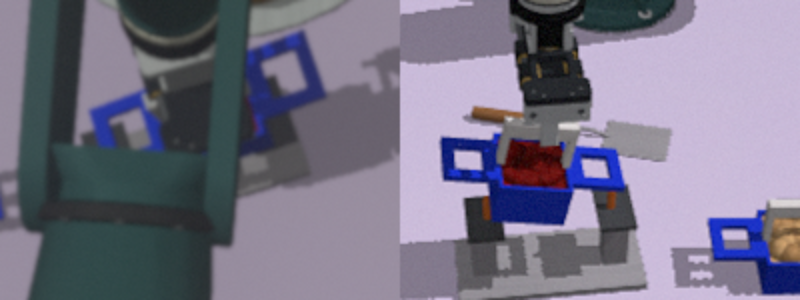

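The left half (top) shows the caddy over the stand, partly hidden by the arm. In the right half (scene), the caddy hangs from the handle with holes at (464,158) and (594,166) in the crop, and looks tilted with the +y end lower. I'll measure the tilt.

```bash
python3 - <<'E'
from h import *
T=dict(np.load('top2.npz'));S=dict(np.load('scene2.npz'))
print('tri -y hole',tri(T,(342.3,146.7),S,(293.6,259.5)).round(4))
a=np.radians(18.6);yd=np.array([-np.sin(a),np.cos(a)]);xd=np.array([np.cos(a),np.sin(a)]);c=np.array([.5914,.0228])
for nm,s,bx in(('top',T,(110,260,215,400)),('scene',S,(180,330,260,405))):
    H,Sa,V=cv2.split(cv2.cvtColor(s['image'],cv2.COLOR_RGB2HSV));w=pts(s)
    b=np.zeros(H.shape,bool);b[bx[0]:bx[1],bx[2]:bx[3]]=1
    q=w[cv2.erode(((H>108)&(H<130)&(Sa>150)&b).astype('uint8'),np.ones((2,2)))>0];q=q[~np.isnan(q[:,0])]
    l=(q[:,:2]-c)@yd;x=(q[:,:2]-c)@xd
    for lo,hi in((-.115,-.095),(-.095,-.075),(-.075,-.05),(.05,.075),(.075,.095),(.095,.115)):
        m=(l>lo)&(l<hi)&(q[:,2]>.14)
        if m.sum()>3:print(nm,lo,m.sum(),'z med',np.median(q[m,2]).round(4),'x range',np.percentile(x[m],[3,97]).round(4))
    print('l range',l[q[:,2]>.14].min(),l[q[:,2]>.14].max())
    m=(abs(l)>.05)&(abs(x)<.04)&(q[:,2]>.15);A=np.c_[l,x,np.ones(len(l))][m];k=np.linalg.lstsq(A,q[m,2],rcond=None)[0];r=q[m,2]-A@k;m2=abs(r)<.004;k=np.linalg.lstsq(A[m2],q[m,2][m2],rcond=None)[0];print('plane',k.round(4),m2.sum())
E
```

```text
tri -y hole [ 0.6208 -0.063   0.1974]
top -0.115 68 z med 0.2025 x range [-0.0281  0.0272]
top -0.095 81 z med 0.1981 x range [-0.0301  0.0268]
top -0.075 231 z med 0.1943 x range [-0.0408  0.0241]
top 0.05 107 z med 0.1676 x range [-0.1365  0.0279]
top 0.075 53 z med 0.1657 x range [-0.0037  0.0271]
l range -0.11602088478505417 0.0812401719131906
plane [-0.2016 -0.0034  0.181 ] 514
scene -0.115 127 z med 0.2033 x range [-0.0268  0.0343]
scene -0.095 76 z med 0.1983 x range [-0.0286  0.0349]
scene -0.075 289 z med 0.1919 x range [-0.0288  0.0476]
scene 0.05 97 z med 0.1685 x range [-0.0273  0.034 ]
scene 0.075 91 z med 0.165 x range [-0.0283  0.0326]
l range -0.11462611602501263 0.08577513087393734
plane [-0.2    -0.0089  0.1811] 488
```

The caddy hangs tilted about 11.4° in the grip with the +y end low, so its mass is off-centre towards +y. I'll set it down on a clear spot and regrip nearer its +y end.

Emit:
{"api": "carry_out", "payload": {"steps": [[[-0.015, -0.011, 0], 0, 1], [[-0.05, -0.038, 0], 0, 1], [[-0.095, -0.072, 0], 0, 1], [[-0.14, -0.106, 0], 0, 1], [[-0.185, -0.14, 0], 0, 1], [[-0.215, -0.163, 0], 0, 1], [[-0.229, -0.173, 0.02], 0, 1], [[-0.229, -0.173, 0.06], 0, 1], [[-0.229, -0.173, 0.09], 0, 1], [[-0.229, -0.173, 0.105], 0, 1]]}}

```text
time: 7.88
tool_pos: [0.499, -0.2497, 0.1093]
ee_rot: [-3.139, -0.002, 1.895]
wrist_force: [-1.2, -0.1, -4.7]
width: 0.0134
finger_force: 30.0
```

Emit:
{"api": "carry_out", "payload": {"steps": [[[0, 0, 0.005], 0, 1], [[0, 0, 0.01], 0, 1], [[0, 0, 0.015], 0, 1], [[0, 0, 0.02], 0, 1], [[0, 0, 0.024], 0, 1], [[0, 0, 0.024], 0, 1]]}}

```text
time: 8.62
tool_pos: [0.5012, -0.2494, 0.0891]
ee_rot: [3.141, 0.001, 1.896]
wrist_force: [-2.7, 2.7, 3.6]
width: 0.0136
finger_force: 30.0
```

Emit:
{"api": "carry_out", "payload": {"steps": [[[0, 0, 0], 0, -0.2], [[0, 0, 0], 0, -0.2], [[0, 0, 0], 0, -0.2], [[0, 0, 0], 0, -0.2], [[0, 0, 0], 0, -0.2], [[0.007, 0, 0.001], 0, -0.2], [[0.014, 0, 0.002], 0, -0.2], [[0.014, 0, 0.003], 0, -0.2]]}}

```text
time: 9.62
tool_pos: [0.4962, -0.2354, 0.0844]
ee_rot: [-3.142, -0.0, 1.897]
wrist_force: [0.0, 0.2, -0.4]
width: 0.0562
finger_force: 0.0
```

```bash
python3 - <<'E'
from h import *
go(.5,-.25,18)
s=snap('scene','scene3')
cv2.imwrite('pics/c3.png',cv2.resize(s['image'][150:300,150:350],None,fx=3,fy=3)[:,:,::-1])
H,Sa,V=cv2.split(cv2.cvtColor(s['image'],cv2.COLOR_RGB2HSV));w=pts(s)
b=np.zeros(H.shape,bool);b[180:290,170:330]=1
blue=(H>108)&(H<130)&(Sa>150)&b
q=w[blue&(w[...,2]>.045)&(w[...,2]<.065)]
print(len(q),np.median(q,0))
cs,hi=cv2.findContours(blue.astype('uint8'),cv2.RETR_CCOMP,cv2.CHAIN_APPROX_NONE)
for i,c in enumerate(cs):
    if hi[0][i][3]>=0 and cv2.contourArea(c)>30:
        M=cv2.moments(c);p=M['m10']/M['m00'],M['m01']/M['m00'];print('hole',np.round(p,1),cv2.contourArea(c),ray(s,*p,.055).round(4))
E
```

```text
t 9.625 pos [ 0.4962 -0.2354  0.0844] yaxis 18.68 shift [-0.0151 -0.0011 -0.    ] turn 0.068 F [ 0.   0.2 -0.4] 0.05615128550448878 0.0 tilt [-0.  0. -1.]
768 [ 0.51118097 -0.23569107  0.05384755]
hole [208.9 260.1] 136.5 [ 0.5275 -0.3195  0.055 ]
hole [265.8 255.9] 134.0 [ 0.4808 -0.1793  0.055 ]
```

View pics/c3.png

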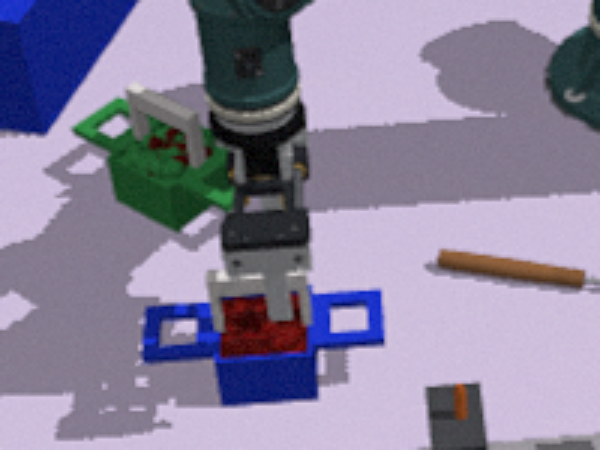

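The crop shows the caddy level on the table with ear holes at (182,330) and (349,318), and the fingers around the bar right of its middle. The grip point is about 16 mm off-centre towards +y, as intended. Close and lift.

Emit:
{"api": "carry_out", "payload": {"steps": [[[0, 0, 0], 0, 1], [[0, 0, 0], 0, 1], [[0, 0, 0], 0, 1], [[0, 0, 0], 0, 1], [[0, 0, 0], 0, 1], [[0, 0, 0], 0, 1], [[0, 0, 0], 0, 1]]}}

```text
time: 10.55
tool_pos: [0.4965, -0.2362, 0.0845]
ee_rot: [3.141, 0.0, 1.896]
wrist_force: [0.7, -0.3, 0.4]
width: 0.0138
finger_force: 30.0
```

Emit:
{"api": "carry_out", "payload": {"steps": [[[0, 0, -0.015], 0, 1], [[0, 0, -0.04], 0, 1], [[0, 0, -0.07], 0, 1], [[0, 0, -0.1], 0, 1], [[0, 0, -0.125], 0, 1], [[0, 0, -0.13], 0, 1], [[0, 0, -0.13], 0, 1], [[0, 0, -0.13], 0, 1]]}}

```text
time: 11.55
tool_pos: [0.4956, -0.2357, 0.2125]
ee_rot: [-3.139, -0.003, 1.896]
wrist_force: [-0.1, -0.1, -4.6]
width: 0.0142
finger_force: 30.0
```

```bash
cat >> h.py <<'E'
def ears(name,bx,yaw,zc,zmin):
    s=snap('scene',name);o=robot.get_obs();c=o['tool_pos'][:2]
    a=np.radians(yaw);yd=np.array([-np.sin(a),np.cos(a)]);xd=np.array([np.cos(a),np.sin(a)])
    H,Sa,V=cv2.split(cv2.cvtColor(s['image'],cv2.COLOR_RGB2HSV));w=pts(s)
    b=np.zeros(H.shape,bool);b[bx[1]:bx[3],bx[0]:bx[2]]=1
    bl=(H>108)&(H<130)&(Sa>150)&b
    q=w[bl];q=q[q[:,2]>zmin];l=(q[:,:2]-c)@yd;x=(q[:,:2]-c)@xd
    m=abs(l+.015)>.055;A=np.c_[l,x,np.ones(len(l))][m];z=q[m,2]
    for _ in range(3):
        k=np.linalg.lstsq(A,z,rcond=None)[0];g=abs(z-A@k)<.004;A,z=A[g],z[g]
    print('plane slope l,x,z0',k.round(4),len(z),'l range',np.percentile(A[:,0],[1,99]).round(4),'x',np.percentile(A[:,1],[1,99]).round(4))
    cs,hi=cv2.findContours(bl.astype('uint8'),cv2.RETR_CCOMP,cv2.CHAIN_APPROX_NONE);P=[]
    for i,ct in enumerate(cs):
        if hi[0][i][3]>=0 and cv2.contourArea(ct)>30:
            M=cv2.moments(ct);p=M['m10']/M['m00'],M['m01']/M['m00']
            X=ray(s,*p,zc)
            for _ in range(5):X=ray(s,*p,k[2]+k[0]*((X[:2]-c)@yd)+k[1]*((X[:2]-c)@xd))
            P.append(X);print('hole',np.round(p,1),X.round(4),'area',cv2.contourArea(ct))
    if len(P)==2:d=P[0]-P[1];d*=np.sign(d[1]);print('centre',((P[0]+P[1])/2).round(4),'sep',np.linalg.norm(d).round(4),'yaw',np.degrees(np.arctan2(-d[0],d[1])).round(2))
    return s
E
python3 - <<'E'
from h import *
ears('scene4',(170,160,330,300),18.5,.184,.15)
go(.591,.024,19)
E
```

```text
plane slope l,x,z0 [ 0.0054 -0.003   0.1822] 438 l range [-0.1171  0.0871] x [-0.0337  0.0344]
hole [202.  222.9] [ 0.5271 -0.3187  0.1817] area 119.0
hole [262.4 218.2] [ 0.4796 -0.1786  0.1825] area 134.0
centre [ 0.5033 -0.2487  0.1821] sep 0.1479 yaw 18.74
t 11.6 pos [ 0.4957 -0.2357  0.2126] yaxis 18.64 shift [2.156e-01 1.733e-01 2.000e-04] turn -0.036 F [-0.6 -0.4 -4. ] 0.01377225993397205 29.999037086963654 tilt [-0.003  0.002 -1.   ]
```

Now level: slope 0.3°, hole spacing 148 mm. Move the caddy's centre over the stand.

Emit:
{"api": "carry_out", "payload": {"steps": [[[0.015, 0.011, 0], 0, 1], [[0.045, 0.033, 0], -0.03, 1], [[0.085, 0.063, 0], -0.03, 1], [[0.125, 0.092, 0], -0.03, 1], [[0.165, 0.122, 0], -0.03, 1], [[0.2, 0.148, 0], -0.03, 1], [[0.222, 0.164, 0], -0.03, 1], [[0.23, 0.17, 0], -0.03, 1], [[0.23, 0.17, 0], -0.03, 1], [[0.23, 0.17, 0], -0.03, 1]]}}

```text
time: 12.85
tool_pos: [0.5837, 0.0355, 0.2144]
ee_rot: [-3.141, 0.0, 1.901]
wrist_force: [0.3, -1.1, -4.1]
width: 0.0139
finger_force: 30.0
```

```bash
python3 - <<'E'
from h import *
s=ears('scene5',(260,160,405,330),19,.184,.15)
go(.591,.024,19)
S=dict(np.load('scene0.npz'))
for u,v in((365.4,278.2),(303.1,283.7)):print('pin mid',ray(S,u,v,.1175).round(4))
E
```

```text
plane slope l,x,z0 [-0.0853 -0.0065  0.1829] 551 l range [-0.1238  0.0803] x [-0.0315  0.0342]
hole [296.6 260.7] [ 0.6167 -0.055   0.1911] area 175.0
hole [360.9 259.6] [0.5693 0.0846 0.1785] area 156.0
centre [0.593  0.0148 0.1848] sep 0.1479 yaw 18.76
t 12.9 pos [0.5838 0.0353 0.2145] yaxis 18.87 shift [-0.013   0.0032  0.    ] turn -0.013 F [ 0.1  0.3 -4.6] 0.01408077293410234 29.998944997787476 tilt [-0. -0. -1.]
pin mid [0.5666 0.097  0.1175]
pin mid [ 0.6154 -0.0426  0.1175]
```

The caddy has slipped to a 4.9° tilt. That will level out when it rests on the pads. The holes are about 12 mm short in +y, so I'll correct, start lowering and check whether it is drifting.

Emit:
{"api": "carry_out", "payload": {"steps": [[[0.003, 0, 0], 0, 1], [[0.006, 0.001, 0.005], -0.03, 1], [[0.009, 0.002, 0.01], -0.03, 1], [[0.009, 0.002, 0.015], -0.03, 1], [[0.009, 0.002, 0.02], -0.03, 1], [[0.009, 0.002, 0.02], -0.03, 1]]}}

```text
time: 13.65
tool_pos: [0.5826, 0.0453, 0.1936]
ee_rot: [-3.14, -0.001, 1.907]
wrist_force: [-0.7, -0.4, -4.1]
width: 0.0136
finger_force: 30.0
```

```bash
python3 - <<'E'
from h import *
s=ears('scene6',(260,160,405,330),19,.164,.14)
go(.591,.024,19)
E
```

```text
plane slope l,x,z0 [-0.0872 -0.0071  0.1617] 554 l range [-0.1237  0.0803] x [-0.0326  0.0343]
hole [301.3 267.8] [ 0.616  -0.0449  0.1701] area 176.0
hole [364.8 266.5] [0.5681 0.0943 0.1572] area 156.5
centre [0.592  0.0247 0.1637] sep 0.1478 yaw 18.99
t 13.7 pos [0.5828 0.0453 0.1941] yaxis 19.24 shift [-0.0228  0.0007 -0.    ] turn 0.024 F [ 0.6 -0.3 -4.9] 0.013665986861146935 29.9988654255867 tilt [-0.001  0.    -1.   ]
```

The tilt is stable and the holes are within 3 mm of the pins (clearance is ±11 mm). Lowering.

Emit:
{"api": "carry_out", "payload": {"steps": [[[0, 0, 0.008], 0, 1], [[0, 0, 0.016], 0, 1], [[0, 0, 0.024], 0, 1], [[0, 0, 0.032], 0, 1], [[0, 0, 0.038], 0, 1], [[0, 0, 0.042], 0, 1], [[0, 0, 0.042], 0, 1]]}}

```text
time: 14.58
tool_pos: [0.5828, 0.0453, 0.1521]
ee_rot: [-3.141, -0.0, 1.907]
wrist_force: [-0.5, -0.3, -5.0]
width: 0.0136
finger_force: 30.0
```

```bash
python3 - <<'E'
from h import *
s=ears('scene7',(260,160,405,330),19,.12,.1)
go(.591,.024,19)
cv2.imwrite('pics/c7.png',cv2.resize(s['image'][200:340,240:430],None,fx=4,fy=4)[:,:,::-1])
E
```

```text
plane slope l,x,z0 [-0.0854 -0.0098  0.1204] 555 l range [-0.1238  0.0803] x [-0.0324  0.0346]
hole [301.8 280.2] [ 0.6154 -0.0454  0.1286] area 149.5
hole [364.3 278.4] [0.5664 0.0943 0.1159] area 136.0
centre [0.5909 0.0245 0.1223] sep 0.1486 yaw 19.32
t 14.625 pos [0.583  0.0453 0.1525] yaxis 19.24 shift [-0.0228  0.0005 -0.    ] turn 0.024 F [ 0.7 -0.6 -4.4] 0.013782318907657149 29.998916387557983 tilt [ 0.  0. -1.]
```

View pics/c7.png

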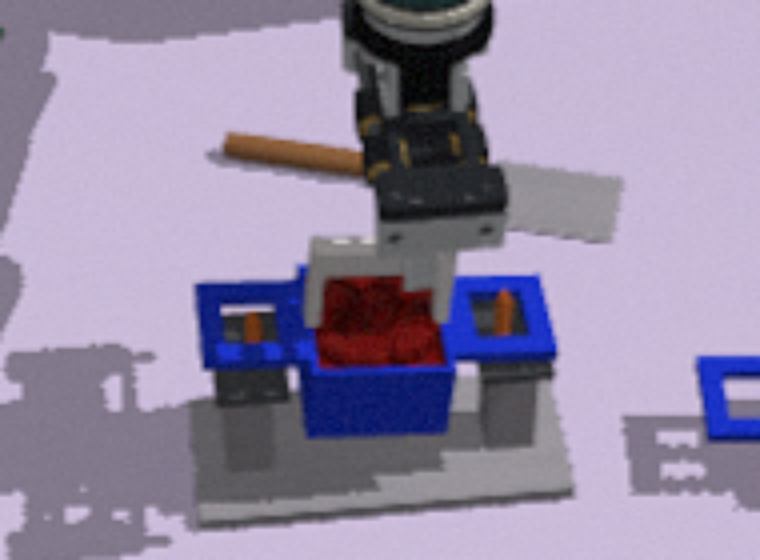

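Both pins show inside the holes, at (254,326) and (505,312) in the crop, with the force normal. Lowering the rest slowly.

Emit:
{"api": "carry_out", "payload": {"steps": [[[0, 0, 0.003], 0, 1], [[0, 0, 0.006], 0, 1], [[0, 0, 0.009], 0, 1], [[0, 0, 0.011], 0, 1], [[0, 0, 0.011], 0, 1]]}}

```text
time: 15.25
tool_pos: [0.5834, 0.0452, 0.142]
ee_rot: [3.14, 0.001, 1.906]
wrist_force: [1.0, -1.1, -1.7]
width: 0.0138
finger_force: 30.0
```

Emit:
{"api": "carry_out", "payload": {"steps": [[[0, 0, 0.002], 0, 1], [[0, 0, 0.004], 0, 1], [[0, 0, 0.004], 0, 1]]}}

```text
time: 15.62
tool_pos: [0.5834, 0.0451, 0.1391]
ee_rot: [3.14, 0.001, 1.907]
wrist_force: [-0.7, -2.0, 5.2]
width: 0.0136
finger_force: 30.0
```

```bash
python3 - <<'E'
from h import *
s=ears('scene8',(260,160,405,330),19,.108,.1)
go(.591,.024,19)
E
```

```text
plane slope l,x,z0 [0.0008 0.0084 0.1074] 486 l range [-0.1191  0.0852] x [-0.0335  0.0354]
hole [303.8 286.1] [ 0.6132 -0.0417  0.1073] area 166.0
t 15.675 pos [0.5835 0.0451 0.1391] yaxis 19.24 shift [-0.0225  0.0002  0.    ] turn 0.024 F [-1.3 -2.2  6.4] 0.013559097244353458 30.001153349876404 tilt [ 0.002 -0.    -1.   ]
```

Level on the pads: slope is about 0, ear tops are at 0.1075 (expected 0.108), and the pads carry the weight. Release and rise.

Emit:
{"api": "carry_out", "payload": {"steps": [[[0, 0, 0], 0, -0.2], [[0, 0, 0], 0, -0.2], [[0, 0, 0], 0, -0.2], [[0, 0, 0], 0, -0.2], [[0, 0, 0], 0, -0.2], [[0, 0, 0], 0, -0.2], [[0, 0, -0.02], 0, -0.2], [[0, 0, -0.06], 0, -0.2], [[0, 0, -0.11], 0, -0.2], [[0, 0, -0.13], 0, -0.2]]}}

```text
time: 16.92
tool_pos: [0.584, 0.0453, 0.2718]
ee_rot: [3.136, 0.002, 1.907]
wrist_force: [0.4, 0.3, -0.3]
width: 0.0563
finger_force: 0.0
```

```bash
python3 - <<'E'
from h import *
s=ears('scene9',(260,200,405,330),19,.108,.1)
go(.591,.024,19)
cv2.imwrite('pics/c9.png',cv2.resize(s['image'][200:340,240:430],None,fx=4,fy=4)[:,:,::-1])
E
```

```text
plane slope l,x,z0 [-0.0006  0.0015  0.1075] 501 l range [-0.1197  0.0851] x [-0.0331  0.0335]
hole [303.7 285.9] [ 0.6128 -0.0421  0.1075] area 166.5
t 16.975 pos [0.5846 0.0453 0.2736] yaxis 19.24 shift [-0.0222 -0.001   0.0001] turn 0.024 F [ 0.1 -0.4  1.9] 0.056463475386249205 0.0 tilt [ 0.009 -0.    -1.   ]
```

View pics/c9.png

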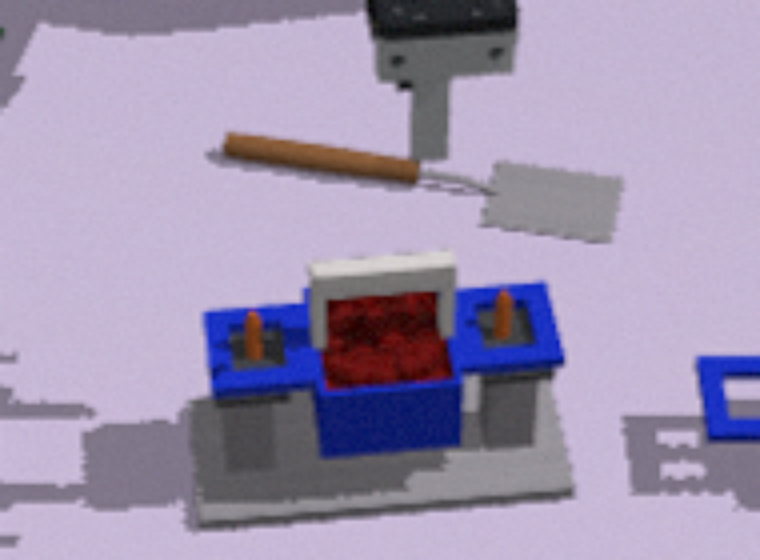

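The crop shows both pins up through the ear holes, at (254,335) and (504,315), with the caddy level on the pads and the gripper clear above it.

```bash
python3 -c "
from bench import robot
print(robot.close_job())"
```

```text
the job is handed in; nothing more can be done
None
```

The date caddy hangs level on the twin-pin stand, with both pins through its ear holes and both ears on the pads; the gripper let go only then and is clear, the walnut caddy was left alone, and the job was handed in at about 17 s.

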